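# Clamp a hard drive to the set torque

## Robot

A 6-joint arm with a two-finger parallel gripper is mounted at the origin on a cart in front of the work surface, level with it; the furniture and walls round the work are solid. World frame = base frame: x ahead of the robot, y to its left, z up, the work surface at z = 0. Lengths are in m, angles in rad, forces in N, time in s.
With the tool pointing down it reaches from about 0.3 to 0.75 m from the base axis. Payload 8.5 kg.
Tool frame: the origin (TCP) lies midway between the tips of the shut fingers; the grasp point (between the pads) lies 19 mm behind it; z points along the fingers, y is the line along which they close (so a half turn about z gives the same grasp; the last joint's range is limited). The gripper opens to 85 mm and grips with 20 to 120 N. Pads are 22 mm wide; open, the fingers measure 114 mm over their backs; the gripper's body (76 mm by 85 mm) begins 54 mm behind the grasp point. The pads swing forward as they close: fully open they stand 13 mm farther back than shut.
Start: joints at [1.022, 0.381, 1.297, -0, 1.464, -0.215], TCP at [0.18, 0.52, 0.231] pointing down, gripper open.
Joint ranges: [-3.11, 3.11], [-0.89, 2.33], [0.22, 2.48], [-1.42, 4.56], [0.17, 2.85], [-2.88, 2.88]. Speed limits (rad/s): [2.39, 2.39, 3.14, 3.14, 3.14, 3.14].

## Interface

Orientations are given as [roll, pitch, yaw] about the fixed x, y, z axes, in that order (R = Rz(yaw) Ry(pitch) Rx(roll)).
In Python, from bench import robot gives the robot as it stands.
- The arm moves only by the tool arm_command, never from a script. Its arguments are lists of equal length, an entry for each row: "travel": the shift along the tool's x, y, z in fractions of the full range, 1 being 0.75 m, a list of three; "twist": the turn, a rotation vector about the tool's x, y, z in normalised numbers (1 is 2 pi rad), a list of three; "fingers": the finger opening in m, from 0 to 0.0854. A call has 1 to 20 rows; each row is the pose to reach, as a shift and turn from the pose commanded when the call began, along the tool's axes at that moment; what a row does not reach only later rows make up. A row lasts 1/10 s, in which the tool goes at most 50 mm and 8.59 degrees, less where a joint would pass 70% of its speed; a pose out of reach is approached as far as the arm can. A call with a gripper value outside its range is refused whole. The fingers move at their own pace and stop on an object; "newtons" is the grip in N (left out, the last holds). Time passes only in rows, so rows that repeat a pose let the fingers close. It gives the time, the measured TCP pose, the force, the opening and the grip force at its end, in the units of the state.
- robot.observe(): the state, without advancing time (a new reading comes with each control period).
- robot.capture(name): name is "side" or "top"; returns the picture (400x640x3 uint8, blue, green, red); there is no depth.
- robot.get_calibration(name): a dict with "camera_matrix" (3x3 intrinsics, pixels), "D" ([k1, k2, p1, p2, k3] as OpenCV has them; the pictures are not rectified), "T" (4x4, takes a point from camera to world coordinates). Camera axes: x right, y down, z forward; pixel columns grow to the right and rows downward; lengths in m; the calibration is good to about 2 mm. A picture is of the moment at which its call begins. get_calibration takes no time and is no camera call.
- robot.close_job(): hands the job in; it is judged then, once.
The state is a dict: "t": time; "joint_pos": joint angles; "qvel": joint speeds; "joint_torque": joint torques, N m; "eef_pos": TCP position; "tcp_rot": TCP orientation; "ft_force": force on the tool from outside, world axes, zero at the start; "wrist_torque": the same for the moment, N m; "grip_width": finger opening in m; "finger_force": force on a finger pad.
Only numpy, scipy, OpenCV 4.12 (cv2) and the standard library are available. Lean on these libraries where they do the work, as an engineer would, in place of code of your own. Each camera call takes 0.05 s, during which the arm holds its last target. There are 200 camera calls.

## Task

Push the hard drive that lies on the grey clamp plate fully home, flat against both end stops and the side rail, then turn the black wing knob of the clamp clockwise until the pad holds the drive and the knob's torque clutch clicks. Stop after the first click or two (never more than four), leave the drive clamped there, and do not disturb the other things on the bench.

Things in the scene. Friction and masses are not known exactly. Their poses are not given: they have to be found in the camera images.
- drive_clamp: Bench clamp for bare drives, fixed on the bench. Grey base plate 216 x 216 mm, top 14 mm above the bench, reaching x -90 to +126, y -118 to +98 mm. Origin: at bench height, under the middle of the drive's home. +x points from the open front to the column, +y left of that, z up. Upright screw axis at x +30, y 0 mm: knob on top, pad below.
- seat (a point): Point on the plate's top, 14 mm above drive_clamp's origin: the drive's origin lies here when home. Axes as drive_clamp's. Two steel end stops, 18 mm high, have their round faces at x +51, y -28 and +28 mm from here. A steel side rail, 16 mm high, x -42 to +38 mm, has its face at y +74.5 mm.
- column_top (a point): Top centre of the clamp's round steel column, 20 mm thick (collar 38 mm up to 94 mm above the bench), 152 mm above the bench, at x +106, y 0 mm of drive_clamp: 76 mm behind the screw axis. A grey arm 32 mm wide, underside 68 and top 88 mm above the bench, reaches from it to the screw and ends 16 mm past its axis.
- hard_drive: Loose hard drive on the clamp plate, light grey, 147 (its x) x 102 x 28 mm, solid x -73 to +74, y -51 to +51, z 0 to 26 mm; 0.5 to 0.8 kg; slides at up to 10 N. Origin: centre of its underside. It starts with its x within 7 degrees of the clamp's +y, 14 to 32 mm short of home in x and 14 to 36 mm in y. Home: a long side on both end stops, a short end on the side rail.
- knob (a point): Centre of the black wing knob: on the screw axis, mid height of its wings; x along the two wings, z up. Hub 23 mm across; wings reach 40 mm out, 8 mm thick, 16 mm high (tips 10 mm round, 20 mm high). Push them with shut fingers or grip them. It sinks 12 mm a turn, from 112 to 118 mm above the bench at the start to about 104 mm when the pad meets the drive.
- torque_knob (a joint): Slip of the knob on its screw (torque clutch), rad: 0 while they turn together (clockwise from above tightens; about 0.1 N m, 3 to 4 N pushed 30 mm off the axis). With the drive gripped it grows 0.52 a click: the torque climbs to about 0.2 N m (6 to 8 N) at 0.13 rad and drops to 0.06 N m at 0.39 rad, and so on.
- clamp_pad: Round pressure pad, 27 mm across, under the arm on the end of the screw. Origin: centre of its lower face, which presses the drive's top. It moves down 12 mm a turn of the screw without turning. It starts 8 to 14 mm above the drive's top; the drive passes freely under it.
- parts_dish: Bystander: round steel dish with screws, 111 mm across, 22 mm high; origin at the centre of its underside.
- screwdriver: Bystander: yellow screwdriver, 189 mm long (along its y); origin under its middle.
- small_drive: Bystander: thin grey drive, 100 x 70 x 12 mm; origin at the centre of its underside.
- memory_stick: Bystander: blue memory stick, 55 x 19 x 9 mm; origin at the centre of its underside.

How it is judged:
By the outcome, as a careful person would: the job done as asked, in the order asked, and still so for the second after the job is handed in, with the robot touching nothing.
It also fails if it takes over 72 s, if anything falls off the work surface, if the arm or the gripper's body presses on something with over 40 N, if the wrist force passes 120 N, or if a joint passes its speed limit or range.

## Working session

There is one attempt and no reset: what is moved stays moved. The work goes in short steps, Python scripts to look and compute and a tool call to move; the robot and the scene stay as the last step left them, time stands still between calls to the robot, and variables do not carry over. Pictures are saved under pics/ and viewed, at most 10 in all, crops included, and the job is handed in when it is done.

Besides the shell and the picture viewer there is one more tool, called after "Emit:" as name(argument=value, ...) on one line, values as JSON. arm_command: Moves the arm, as the interface text tells. Its arguments: {"type":"object","properties":{"travel":{"type":"array","items":{"type":"array","items":{"type":"number"}}},"twist":{"type":"array","items":{"type":"array","items":{"type":"number"}}},"fingers":{"type":"array","items":{"type":"number"}},"newtons":{"type":"number"}},"required":["travel","twist","fingers"]}

```bash
mkdir -p pics; ls
python3 - <<'E'
from bench import robot
import cv2,numpy as np
for n in("side","top"):
    cv2.imwrite(f"pics/{n}0.png",robot.capture(n)); c=robot.get_calibration(n)
    print(n,c["camera_matrix"],c["D"],np.round(c["T"],4))
print(robot.observe())
E
```

```text
pics
side [[400.27484893   0.         320.08374367]
 [  0.         400.27484893 206.07607663]
 [  0.           0.           1.        ]] [-0.04754425  0.          0.          0.          0.        ] [[-9.959e-01  3.860e-02 -8.240e-02  5.804e-01]
 [ 9.100e-02  4.237e-01 -9.012e-01  7.769e-01]
 [ 1.000e-04 -9.050e-01 -4.255e-01  5.647e-01]
 [ 0.000e+00  0.000e+00  0.000e+00  1.000e+00]]
top [[483.8536147    0.         322.18346918]
 [  0.         483.8536147  212.81949854]
 [  0.           0.           1.        ]] [0.01062203 0.         0.         0.         0.        ] [[-0.0287 -0.9976  0.0632  0.4308]
 [-0.9995  0.0276 -0.0174 -0.1856]
 [ 0.0156 -0.0637 -0.9978  1.2803]
 [ 0.      0.      0.      1.    ]]
{'t': 0.1, 'joint_pos': array([ 1.02167685e+00,  3.81113338e-01,  1.29816828e+00, -1.58990092e-05,
        1.46363464e+00, -2.15297614e-01]), 'qvel': array([-0.00029835,  0.00030382, -0.00308212,  0.00055283, -0.00067505,
        0.00111243]), 'joint_torque': array([ 4.85161057e-03, -4.49214864e+01, -2.31657851e+01, -8.73275962e-05,
        3.62209365e-03,  4.31638648e-05]), 'eef_pos': array([0.1800688 , 0.51939629, 0.23078737]), 'tcp_rot': array([-3.14029623e+00, -2.67331374e-04,  2.80777233e+00]), 'ft_force': array([0.17916928, 0.52306512, 0.51439456]), 'wrist_torque': array([-0.00939992, -0.02579347, -0.05132896]), 'finger_force': 0.0, 'grip_width': 0.08542453065275835}
```

View pics/top0.png

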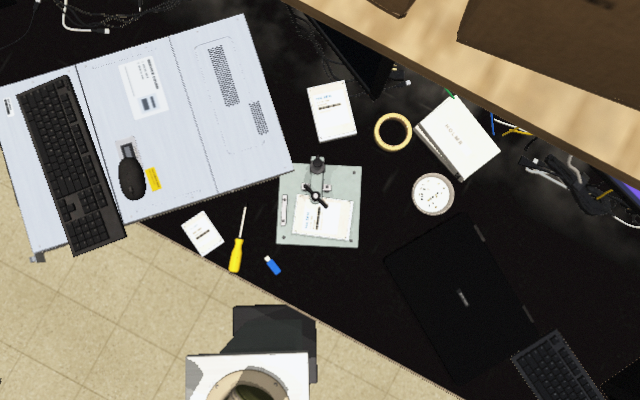

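View pics/side0.png

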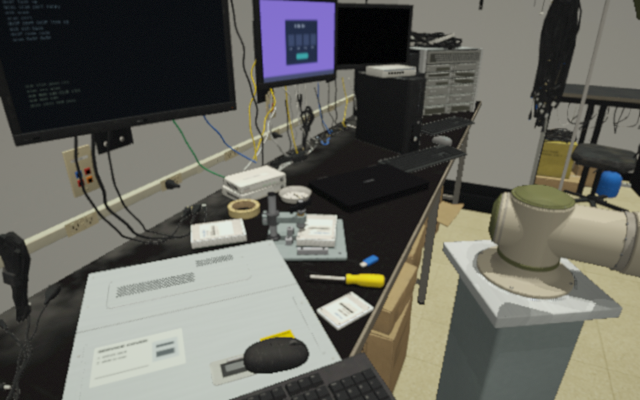

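The top view shows the clamp plate at about (276-361, 163-247), with the column at about (317,160), the knob at (316,196) and the drive at about (323,217). The dish is at (433,194), the screwdriver at (237,245), the small drive at (202,233) and the stick at (272,265). In the side view the clamp is at about (265-347, 190-262). I'll zoom both.

Run:
```python
import cv2,numpy as np
t=cv2.imread("pics/top0.png")[148:258,265:375]; s=cv2.imread("pics/side0.png")[182:267,255:355]
t=cv2.resize(t,None,fx=5,fy=5,interpolation=cv2.INTER_CUBIC); s=cv2.resize(s,None,fx=8,fy=7,interpolation=cv2.INTER_CUBIC)
cv2.imwrite("pics/t1.png",t);cv2.imwrite("pics/s1.png",s[:600])
```

```text
(no output)
```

View pics/t1.png

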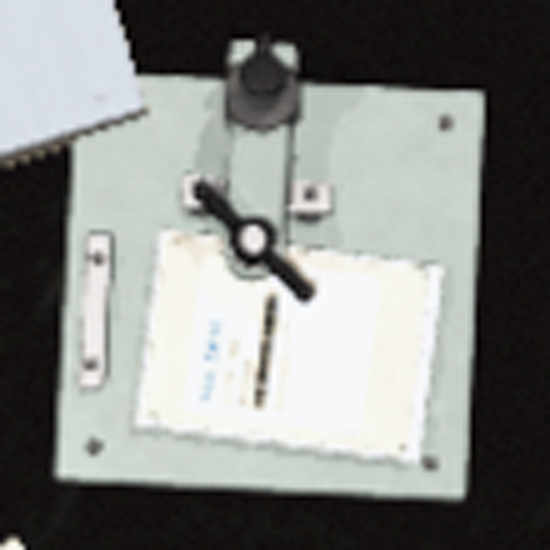

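View pics/s1.png

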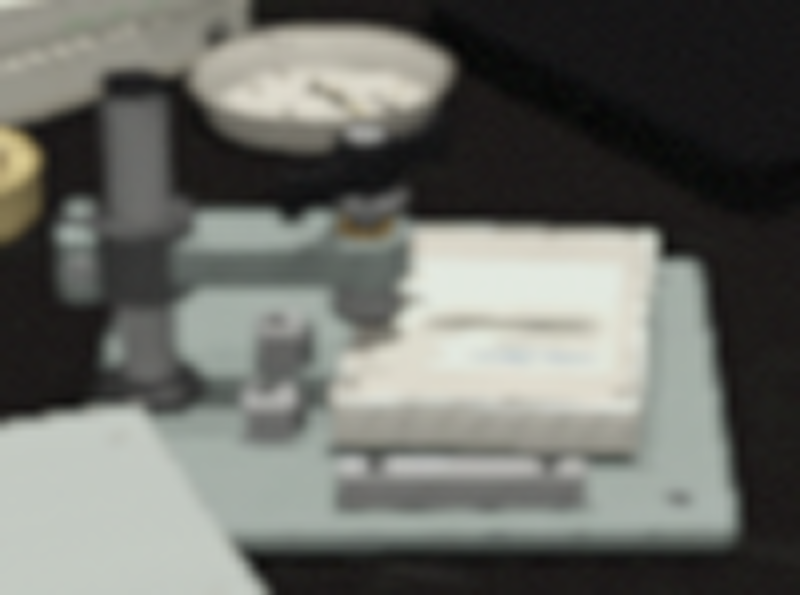

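In the top crop the plate corners are at (55,480), (466,498) and (485,92). The drive corners are TL (162,230), TR (443,265), BR (418,463) and BL (134,430), the hub is at (255,239) and the wing tips are at (203,190) and (305,293). In the side crop the drive's top corners are near-left (335,402), near-right (642,408) and far-right (657,232). The hub cap is at (365,133) and the column top at (135,85).

```bash
cat > h.py <<'E'
from bench import robot
import cv2,numpy as np
C={n:robot.get_calibration(n) for n in("side","top")}
def ray(n,p):
    c=C[n];T=np.array(c["T"]);u=cv2.undistortPoints(np.array([[p]],float),np.array(c["camera_matrix"]),np.array(c["D"])).ravel()
    d=T[:3,:3]@[u[0],u[1],1];return T[:3,3],d/np.linalg.norm(d)
def plane(n,p,z):
    o,d=ray(n,p);return o+d*(z-o[2])/d[2]
def tri(a,b):
    o,d=ray("top",a);q,e=ray("side",b)
    s=np.linalg.lstsq(np.c_[d,-e],q-o,rcond=None)[0];P=o+d*s[0];Q=q+e*s[1];return (P+Q)/2,np.linalg.norm(P-Q)
def tp(x,y):return((x+.5)/5-.5+265,(y+.5)/5-.5+148)
def sp(x,y):return((x+.5)/8-.5+255,(y+.5)/7-.5+182)
E
python3 - <<'E'
from h import *
np.set_printoptions(precision=4,suppress=True)
P={k:plane("top",tp(*v),.014) for k,v in dict(BL=(55,480),BR=(466,498),TR=(485,92)).items()};print(P)
# clamp axes
ay=P['BL']-P['BR'];ax=P['TR']-P['BR'];print(np.linalg.norm(ay),np.linalg.norm(ax))
a=(np.arctan2(ax[1],ax[0])+np.arctan2(ay[1],ay[0])-np.pi/2)/2
R=np.array([[np.cos(a),-np.sin(a)],[np.sin(a),np.cos(a)]])
l=dict(BL=(-.09,.098),BR=(-.09,-.118),TR=(.126,-.118))
O=np.mean([P[k][:2]-R@l[k] for k in l],0);print("yaw",np.degrees(a),"O",O,[P[k][:2]-R@l[k] for k in l])
D=dict(TL=(162,230),TR=(443,265),BR=(418,463),BL=(134,430))
for k,v in D.items():
    w=plane("top",tp(*v),.041);print(k,w,"clamp",R.T@(w[:2]-O))
print("home corners x+.051,y+.0745..")
for n,t,s in(("TL",D['TL'],(335,402)),("BL",D['BL'],(642,408)),("BR",D['BR'],(657,232)),("hub",(255,239),(365,133)),("col",(265,73),(135,85))):
    w,e=tri(tp(*t),sp(*s));print(n,w,e,R.T@(w[:2]-O))
for z in(.115,):
    for t in((203,190),(305,293),(255,239)):
        w=plane("top",tp(*t),z);print(w,R.T@(w[:2]-O))
for n,t in(("stick",(272,265)),("sd",(237,245)),("dish",(433,194)),("sml",(202,233)),("bluecorner",(293,170))):print(n,plane("top",t,.01))
E
```

```text
{'BL': array([ 0.434 , -0.0839,  0.014 ]), 'BR': array([ 0.4185, -0.2981,  0.014 ]), 'TR': array([ 0.6321, -0.3153,  0.014 ])}
0.21480548110577752 0.21428705537950798
yaw -4.3743298923468865 O [ 0.5163 -0.188 ] [array([ 0.5163, -0.1885]), array([ 0.5172, -0.1873]), array([ 0.5155, -0.1881])]
TL [ 0.5607 -0.1439  0.041 ] clamp [0.0408 0.0473]
TR [ 0.5387 -0.2879  0.041 ] clamp [ 0.0299 -0.0979]
BR [ 0.4373 -0.2717  0.041 ] clamp [-0.0724 -0.0896]
BL [ 0.4583 -0.127   0.041 ] clamp [-0.0625  0.0564]
home corners x+.051,y+.0745..
TL [ 0.56   -0.1436  0.0369] 0.0021391994017035793 [0.0402 0.0475]
BL [ 0.4587 -0.1269  0.0385] 0.00067472057076794 [-0.0621  0.0565]
BR [ 0.4364 -0.2717  0.0395] 0.0019402605348713144 [-0.0733 -0.0896]
hub [ 0.5456 -0.1911  0.1262] 0.001242720047078837 [ 0.0294 -0.0009]
col [ 0.6214 -0.1979  0.1462] 0.0028824842560335176 [ 0.1055 -0.0019]
[ 0.5718 -0.1667  0.115 ] [0.0537 0.0254]
[ 0.5205 -0.2146  0.115 ] [ 0.0062 -0.0263]
[ 0.5473 -0.1912  0.115 ] [ 0.0311 -0.0009]
stick [ 0.3786 -0.073   0.01  ]
sd [0.4333 0.0171 0.01  ]
dish [ 0.5531 -0.5023  0.01  ]
sml [0.4672 0.1077 0.01  ]
bluecorner [ 0.6268 -0.1339  0.01  ]
```

```bash
cat >> h.py <<'E'
A=np.radians(-4.37);O=np.array([.5163,-.1885]);Rc=np.array([[np.cos(A),-np.sin(A)],[np.sin(A),np.cos(A)]])
np.set_printoptions(precision=4,suppress=True)
from scipy.spatial.transform import Rotation as Ro
def cl(p): return np.r_[Rc.T@(np.array(p[:2])-O),p[2]]
def go(cx,cy,z,yaw):  # clamp-frame goal, yaw deg in clamp frame -> tool-axes shift/twist
    s=robot.observe();R=Ro.from_euler("xyz",s["tcp_rot"])
    w=np.r_[O+Rc@[cx,cy],z];d=R.inv().apply(w-s["eef_pos"])
    t=(R.inv()*Ro.from_euler("xyz",[np.pi,0,np.radians(yaw)+A])).as_rotvec(degrees=True)
    print("now clamp",cl(s["eef_pos"]),"t",s["t"],"shift",d,"twist",t,"F",s["ft_force"],"j6",s["joint_pos"][5])
E
python3 -c "
from h import *
go(-.110,-.021,.231,180)
go(-.110,-.021,.012,180)"
```

```text
now clamp [-0.3892  0.6802  0.2308] t 0.1 shift [-0.4486 -0.607   0.0005] twist [ -0.0719  -0.0248 -14.7565] F [0.1792 0.5231 0.5144] j6 -0.21529761441626158
now clamp [-0.3892  0.6802  0.2308] t 0.1 shift [-0.4487 -0.6067  0.2195] twist [ -0.0719  -0.0248 -14.7565] F [0.1792 0.5231 0.5144] j6 -0.21529761441626158
```

The rows are not in the units I measure in: shifts go in shares of 0.75 m and turns go in shares of 2 pi rad. I convert before sending: -0.607 m is -0.8093, -0.4485 m is -0.598, -14.75 degrees is -0.041.

Emit:
arm_command(travel=[[-0.598, -0.8093, 0], [-0.598, -0.8093, 0], [-0.598, -0.8093, 0], [-0.598, -0.8093, 0], [-0.598, -0.8093, 0], [-0.598, -0.8093, 0], [-0.598, -0.8093, 0], [-0.598, -0.8093, 0], [-0.598, -0.8093, 0], [-0.598, -0.8093, 0], [-0.598, -0.8093, 0], [-0.598, -0.8093, 0], [-0.598, -0.8093, 0], [-0.598, -0.8093, 0], [-0.598, -0.8093, 0], [-0.598, -0.8093, 0], [-0.598, -0.8093, 0], [-0.598, -0.8093, 0]], twist=[[0, 0, -0.041], [0, 0, -0.041], [0, 0, -0.041], [0, 0, -0.041], [0, 0, -0.041], [0, 0, -0.041], [0, 0, -0.041], [0, 0, -0.041], [0, 0, -0.041], [0, 0, -0.041], [0, 0, -0.041], [0, 0, -0.041], [0, 0, -0.041], [0, 0, -0.041], [0, 0, -0.041], [0, 0, -0.041], [0, 0, -0.041], [0, 0, -0.041]], fingers=[0.085, 0.085, 0.085, 0.085, 0.085, 0.085, 0.085, 0.085, 0.085, 0.085, 0.085, 0.085, 0.085, 0.085, 0.085, 0.085, 0.085, 0.085])

```text
t: 1.9
eef_pos: [0.4046, -0.1997, 0.2311]
tcp_rot: [3.141, -0.001, 3.066]
ft_force: [-0.2, -0.5, 0.2]
grip_width: 0.0849
finger_force: 0.0
```

```bash
python3 -c "
from h import *
go(-.110,-.021,.012,180)"
```

```text
now clamp [-0.1105 -0.0197  0.2311] t 1.9 shift [-0.0006 -0.0015  0.2191] twist [ 0.0463 -0.0436  0.0239] F [-0.2079 -0.5314  0.1528] j6 -2.2170487503532286
```

To row units: 0.219 m is 0.292, 0.21 m is 0.28.

Emit:
arm_command(travel=[[0, -0.0013, 0.0667], [0, -0.0013, 0.1333], [0, -0.0013, 0.2], [0, -0.0013, 0.2533], [0, -0.0013, 0.28], [0, -0.0013, 0.292], [0, -0.0013, 0.292], [-0.0133, -0.0013, 0.292], [-0.02, -0.0013, 0.292], [-0.0267, -0.0013, 0.292], [-0.0307, -0.0013, 0.292], [-0.0347, -0.0013, 0.292], [-0.0387, -0.0013, 0.292], [-0.0427, -0.0013, 0.292], [-0.0467, -0.0013, 0.292], [-0.0507, -0.0013, 0.292], [-0.0547, -0.0013, 0.292], [-0.0547, -0.0013, 0.292]], twist=[[0, 0, 0], [0, 0, 0], [0, 0, 0], [0, 0, 0], [0, 0, 0], [0, 0, 0], [0, 0, 0], [0, 0, 0], [0, 0, 0], [0, 0, 0], [0, 0, 0], [0, 0, 0], [0, 0, 0], [0, 0, 0], [0, 0, 0], [0, 0, 0], [0, 0, 0], [0, 0, 0]], fingers=[0.085, 0.085, 0.085, 0.085, 0.085, 0.085, 0.085, 0.085, 0.085, 0.085, 0.085, 0.085, 0.085, 0.085, 0.085, 0.085, 0.085, 0.085])

```text
t: 3.7
eef_pos: [0.4459, -0.2051, 0.0123]
tcp_rot: [-3.142, -0.0, 3.065]
ft_force: [-1.0, -0.9, 0.6]
grip_width: 0.0849
finger_force: 0.8
```

```bash
python3 -c "
from h import *
go(-.11,-.021,.012,180)
cv2.imwrite('pics/t2.png',cv2.resize(robot.capture('top')[138:268,255:385],None,fx=4,fy=4,interpolation=2))
cv2.imwrite('pics/s2.png',cv2.resize(robot.capture('side')[182:267,255:355],None,fx=5,fy=5,interpolation=2))
a=cv2.imread('pics/t2.png')[:425,:300];
"
python3 - <<'E'
import cv2,numpy as np
a=cv2.imread('pics/t2.png');b=cv2.imread('pics/s2.png')
o=np.zeros((600,800,3),np.uint8);a=a[:,:]
a=cv2.resize(a,(390,390));b=cv2.resize(b,(400,340));o[:390,:390]=a;o[:340,400:]=b
cv2.imwrite('pics/c2.png',o[:400])
E
```

```text
now clamp [-0.069  -0.0219  0.0123] t 3.7 shift [0.041  0.0009 0.0003] twist [-0.0016 -0.022  -0.0077] F [-0.9535 -0.9057  0.6003] j6 -2.1668942558786424
```

View pics/c2.png

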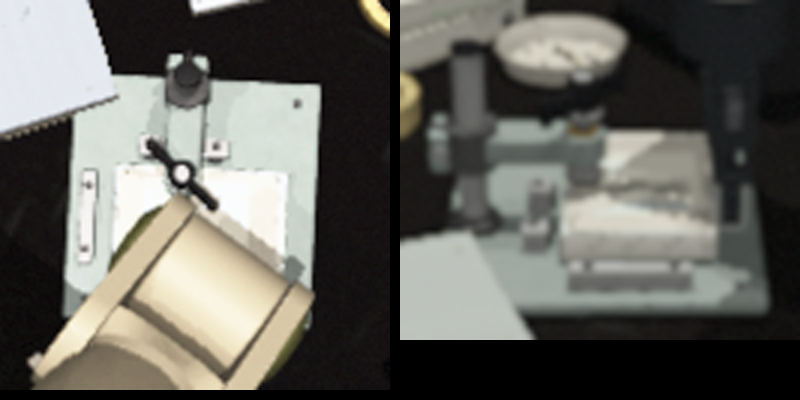

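The drive has squared up: its front edge is at about (118-288, 168), just short of the stops at (148,147) and (217,148), and the knob is undisturbed. Next is the push toward the rail from the right end.

```bash
python3 -c "
from h import *
go(-.005,-.125,.10,90)
go(-.005,-.125,.016,90)"
```

```text
now clamp [-0.069  -0.0218  0.0123] t 3.8 shift [-0.064  -0.1032 -0.0877] twist [ 0.0027 -0.0006 89.988 ] F [-1.3242 -0.7584  0.3146] j6 -2.1670638629346906
now clamp [-0.069  -0.0218  0.0123] t 3.8 shift [-0.064  -0.1032 -0.0037] twist [ 0.0027 -0.0006 89.988 ] F [-1.3242 -0.7584  0.3146] j6 -2.1670638629346906
```

To row units: -0.103 m is -0.1373, -0.064 m is -0.0853, 90 degrees is 0.25.

Emit:
arm_command(travel=[[0.0267, 0, 0], [0.0267, 0, -0.0533], [0.0267, -0.04, -0.1067], [0.0267, -0.0933, -0.1173], [0.0267, -0.1373, -0.1173], [-0.0267, -0.1373, -0.1173], [-0.0853, -0.1373, -0.1173], [-0.0853, -0.1373, -0.1173], [-0.0853, -0.1373, -0.1173], [-0.0853, -0.1373, -0.1173], [-0.0853, -0.1373, -0.1173], [-0.0853, -0.1373, -0.1173], [-0.0853, -0.1373, -0.1173], [-0.0853, -0.1373, -0.0667], [-0.0853, -0.1373, -0.02], [-0.0853, -0.1373, -0.0053], [-0.0853, -0.1373, -0.0053]], twist=[[0, 0, 0], [0, 0, 0], [0, 0, 0.0222], [0, 0, 0.0444], [0, 0, 0.0667], [0, 0, 0.0889], [0, 0, 0.1111], [0, 0, 0.1333], [0, 0, 0.1556], [0, 0, 0.1778], [0, 0, 0.2], [0, 0, 0.2222], [0, 0, 0.2444], [0, 0, 0.25], [0, 0, 0.25], [0, 0, 0.25], [0, 0, 0.25]], fingers=[0.085, 0.085, 0.06, 0.06, 0.06, 0.06, 0.06, 0.06, 0.06, 0.06, 0.06, 0.06, 0.06, 0.06, 0.06, 0.06, 0.06])

```text
t: 5.5
eef_pos: [0.5014, -0.3121, 0.0152]
tcp_rot: [-3.14, -0.002, 1.495]
ft_force: [0.1, 0.0, 0.4]
grip_width: 0.0599
finger_force: 0.0
```

```bash
python3 -c "
from h import *
go(-.005,-.090,.016,90)"
```

```text
now clamp [-0.0054 -0.1243  0.0152] t 5.5 shift [ 0.0343  0.0004 -0.0007] twist [-0.1185 -0.1113  0.0009] F [0.093  0.007  0.4232] j6 -0.6809051137345347
```

To row units: 0.037 m is 0.0493, 0.036 m is 0.048.

Emit:
arm_command(travel=[[0.0107, 0, 0], [0.0187, 0, 0], [0.024, 0, 0], [0.028, 0, 0], [0.032, 0, 0], [0.036, 0, 0], [0.04, 0, 0], [0.0427, 0, 0], [0.0453, 0, 0], [0.048, 0, 0], [0.0493, 0, 0], [0.0493, 0, 0]], twist=[[0, 0, 0], [0, 0, 0], [0, 0, 0], [0, 0, 0], [0, 0, 0], [0, 0, 0], [0, 0, 0], [0, 0, 0], [0, 0, 0], [0, 0, 0], [0, 0, 0], [0, 0, 0]], fingers=[0.06, 0.06, 0.06, 0.06, 0.06, 0.06, 0.06, 0.06, 0.06, 0.06, 0.06, 0.06])

```text
t: 6.7
eef_pos: [0.5051, -0.2764, 0.0168]
tcp_rot: [3.14, 0.002, 1.494]
ft_force: [0.1, -5.6, 2.4]
grip_width: 0.0601
finger_force: 2.3
```

To row units: 0.002 m is 0.0027, 0.001 m is 0.0013.

Emit:
arm_command(travel=[[0.0013, 0, 0], [0.0027, 0, 0], [0.0027, 0, 0]], twist=[[0, 0, 0], [0, 0, 0], [0, 0, 0]], fingers=[0.06, 0.06, 0.06])

```text
t: 7.0
eef_pos: [0.5052, -0.2744, 0.0168]
tcp_rot: [3.14, 0.002, 1.494]
ft_force: [-1.2, -4.8, 3.2]
grip_width: 0.06
finger_force: 2.6
```

```bash
python3 -c "
from h import *
go(-.005,-.090,.016,90)
cv2.imwrite('pics/t3.png',cv2.resize(robot.capture('top')[148:258,265:375],None,fx=5,fy=5,interpolation=2))
cv2.imwrite('pics/s3.png',cv2.resize(robot.capture('side')[182:267,255:355],None,fx=8,fy=7,interpolation=2))"
```

```text
now clamp [-0.0045 -0.0865  0.0168] t 7.0 shift [-0.0035 -0.0005  0.0008] twist [ 0.0829  0.0961 -0.0164] F [-1.1559 -4.8169  3.2028] j6 -0.6263041718927843
```

View pics/s3.png

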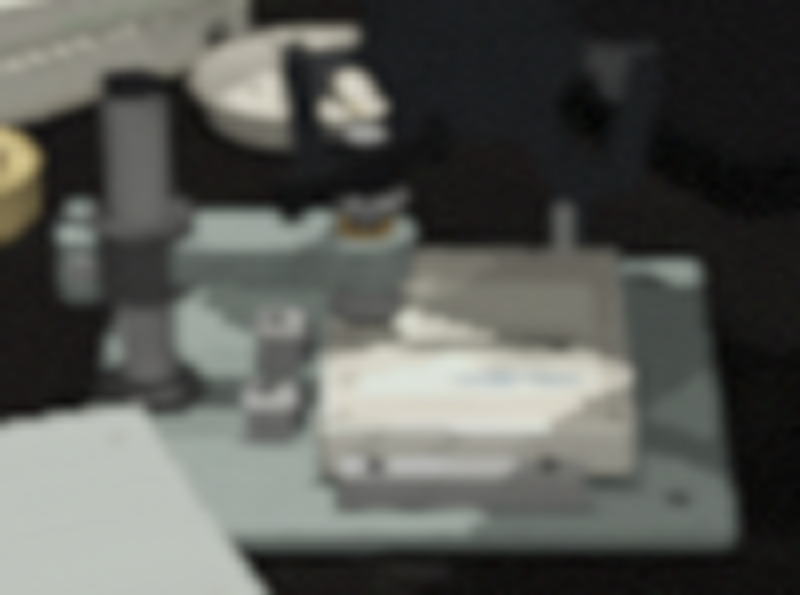

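The drive is now close to the rail (near edge at about y 470, rail at (335-585, 465-505)), and the sliding force is about 5 N. I'll push on until the force jumps.

Emit:
arm_command(travel=[[0.0013, 0, 0], [0.0027, 0, 0], [0.004, 0, 0], [0.004, 0, 0]], twist=[[0, 0, 0], [0, 0, 0], [0, 0, 0], [0, 0, 0]], fingers=[0.06, 0.06, 0.06, 0.06])

```text
t: 7.5
eef_pos: [0.5055, -0.2714, 0.0168]
tcp_rot: [3.14, 0.002, 1.494]
ft_force: [0.0, -5.4, 4.7]
grip_width: 0.06
finger_force: 2.6
```

To row units: 0.002 m is 0.0027, 0.001 m is 0.0013.

Emit:
arm_command(travel=[[0.0013, 0, 0], [0.0027, 0, 0], [0.0027, 0, 0]], twist=[[0, 0, 0], [0, 0, 0], [0, 0, 0]], fingers=[0.06, 0.06, 0.06])

```text
t: 7.8
eef_pos: [0.5055, -0.2709, 0.0169]
tcp_rot: [3.14, 0.004, 1.494]
ft_force: [-1.4, -11.7, 1.2]
grip_width: 0.0601
finger_force: 6.0
```

Rail contact confirmed. Now the push home against the end stops.

```bash
python3 -c "
from h import *
go(-.085,0,.013,180)"
```

```text
now clamp [-0.0045 -0.0829  0.0169] t 7.8 shift [ 0.0829 -0.0805  0.0034] twist [ -0.1042   0.2628 -90.0205] F [ -1.3615 -11.6532   1.185 ] j6 -0.6190051245693236
```

To row units: -0.085 m is -0.1133, 0.081 m is 0.108, -90 degrees is -0.25.

Emit:
arm_command(travel=[[-0.0267, 0, 0], [-0.0333, 0, -0.0533], [-0.0333, -0.04, -0.1067], [-0.0267, -0.1067, -0.1133], [0.0267, -0.1067, -0.1133], [0.08, -0.1067, -0.1133], [0.108, -0.1067, -0.1133], [0.108, -0.1067, -0.1133], [0.108, -0.1067, -0.1133], [0.108, -0.1067, -0.1133], [0.108, -0.1067, -0.1133], [0.108, -0.1067, -0.1133], [0.108, -0.1067, -0.08], [0.108, -0.1067, -0.0267], [0.108, -0.1067, 0.0053], [0.108, -0.1067, 0.0053]], twist=[[0, 0, 0], [0, 0, 0], [0, 0, -0.0222], [0, 0, -0.0444], [0, 0, -0.0667], [0, 0, -0.0889], [0, 0, -0.1111], [0, 0, -0.1333], [0, 0, -0.1556], [0, 0, -0.1778], [0, 0, -0.2], [0, 0, -0.2222], [0, 0, -0.2444], [0, 0, -0.25], [0, 0, -0.25], [0, 0, -0.25]], fingers=[0.06, 0.06, 0.085, 0.085, 0.085, 0.085, 0.085, 0.085, 0.085, 0.085, 0.085, 0.085, 0.085, 0.085, 0.085, 0.085])

```text
t: 9.4
eef_pos: [0.4301, -0.1811, 0.0098]
tcp_rot: [3.137, -0.006, 3.064]
ft_force: [-0.4, 0.1, 0.9]
grip_width: 0.085
finger_force: 0.0
```

To row units: -0.021 m is -0.028, -0.006 m is -0.008.

Emit:
arm_command(travel=[[-0.008, 0, 0], [-0.0147, 0, 0], [-0.0187, 0, 0], [-0.0213, 0, 0], [-0.024, 0, 0], [-0.0267, 0, 0], [-0.028, 0, 0], [-0.028, 0, 0]], twist=[[0, 0, 0], [0, 0, 0], [0, 0, 0], [0, 0, 0], [0, 0, 0], [0, 0, 0], [0, 0, 0], [0, 0, 0]], fingers=[0.085, 0.085, 0.085, 0.085, 0.085, 0.085, 0.085, 0.085])

```text
t: 10.2
eef_pos: [0.4511, -0.1833, 0.0129]
tcp_rot: [3.142, -0.003, 3.066]
ft_force: [-10.1, -2.7, 8.5]
grip_width: 0.0852
finger_force: 5.2
```

```bash
python3 -c "
from h import *
go(-.061,0,.013,180)"
```

```text
now clamp [-0.0655  0.0002  0.0129] t 10.2 shift [-0.0045 -0.0002 -0.0001] twist [ 0.0021 -0.1802  0.0154] F [-10.1104  -2.7139   8.4698] j6 -2.122135890835961
```

To row units: -0.002 m is -0.0027, -0.001 m is -0.0013.

Emit:
arm_command(travel=[[-0.0013, 0, 0], [-0.0027, 0, 0], [-0.0027, 0, 0]], twist=[[0, 0, 0], [0, 0, 0], [0, 0, 0]], fingers=[0.085, 0.085, 0.085])

```text
t: 10.5
eef_pos: [0.453, -0.1834, 0.0129]
tcp_rot: [3.141, -0.003, 3.066]
ft_force: [-11.9, -2.0, 8.3]
grip_width: 0.0853
finger_force: 5.3
```

To row units: -0.002 m is -0.0027, -0.001 m is -0.0013.

Emit:
arm_command(travel=[[-0.0013, 0, 0], [-0.0027, 0, 0], [-0.0027, 0, 0]], twist=[[0, 0, 0], [0, 0, 0], [0, 0, 0]], fingers=[0.085, 0.085, 0.085])

```text
t: 10.8
eef_pos: [0.4545, -0.1835, 0.0129]
tcp_rot: [3.141, -0.004, 3.066]
ft_force: [-13.4, -3.3, 9.9]
grip_width: 0.0847
finger_force: 6.4
```

To row units: -0.002 m is -0.0027, -0.001 m is -0.0013.

Emit:
arm_command(travel=[[-0.0013, 0, 0], [-0.0027, 0, 0], [-0.0027, 0, 0]], twist=[[0, 0, 0], [0, 0, 0], [0, 0, 0]], fingers=[0.085, 0.085, 0.085])

```text
t: 11.1
eef_pos: [0.4546, -0.1834, 0.0129]
tcp_rot: [3.141, -0.009, 3.066]
ft_force: [-24.0, -4.1, 15.6]
grip_width: 0.0852
finger_force: 11.8
```

```bash
python3 -c "
from h import *
go(-.061,0,.013,180)
t=robot.capture('top');s=robot.capture('side')
a=cv2.resize(t[148:258,265:375],None,fx=3.6,fy=3.6,interpolation=2);b=cv2.resize(s[200:262,280:342],(396,396),interpolation=2)
cv2.imwrite('pics/c4.png',np.hstack([a,b]))"
```

```text
now clamp [-0.0619  0.0004  0.0129] t 11.1 shift [-0.0009 -0.0004 -0.0001] twist [ 0.0557 -0.5001  0.0282] F [-23.9703  -4.0765  15.5884] j6 -2.1151737742491097
```

View pics/c4.png

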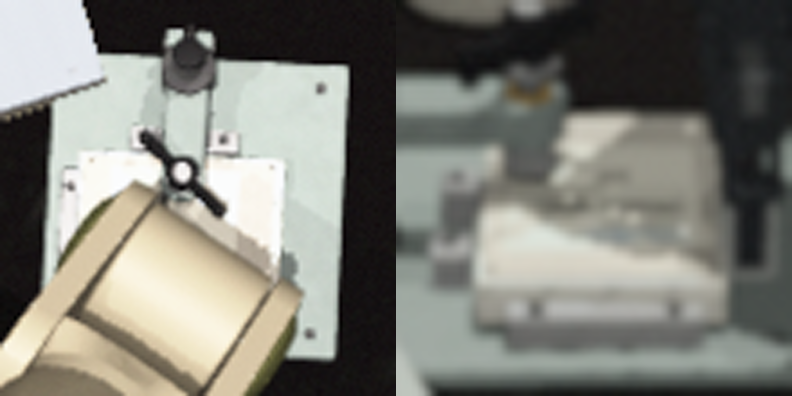

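The drive is against the stops: force rose to 24 N with no travel. In the view its back edge meets both stop blocks, at (145,150) and (224,150), and its left end meets the rail at (70,190). One more light push toward the rail to confirm.

To row units: -0.115 m is -0.1533, -0.11 m is -0.1467, 90 degrees is 0.25.

Emit:
arm_command(travel=[[0.0267, 0, 0], [0.032, 0, -0.0533], [0.0293, -0.04, -0.1067], [0.0267, -0.0933, -0.1173], [0.0267, -0.1533, -0.1173], [-0.0267, -0.1533, -0.1173], [-0.0813, -0.1467, -0.1173], [-0.0813, -0.1467, -0.1173], [-0.0813, -0.1467, -0.1173], [-0.0813, -0.1467, -0.1173], [-0.0813, -0.1467, -0.1173], [-0.0813, -0.1467, -0.1173], [-0.0813, -0.1467, -0.1173], [-0.0813, -0.1467, -0.0667], [-0.0813, -0.1467, -0.02], [-0.0813, -0.1467, -0.004], [-0.0813, -0.1467, -0.004]], twist=[[0, 0, 0], [0, 0, 0], [0, 0, 0.0222], [0, 0, 0.0444], [0, 0, 0.0667], [0, 0, 0.0889], [0, 0, 0.1111], [0, 0, 0.1333], [0, 0, 0.1556], [0, 0, 0.1778], [0, 0, 0.2], [0, 0, 0.2222], [0, 0, 0.2444], [0, 0, 0.25], [0, 0, 0.25], [0, 0, 0.25], [0, 0, 0.25]], fingers=[0.085, 0.085, 0.06, 0.06, 0.06, 0.06, 0.06, 0.06, 0.06, 0.06, 0.06, 0.06, 0.06, 0.06, 0.06, 0.06, 0.06])

```text
t: 12.9
eef_pos: [0.5106, -0.2977, 0.0145]
tcp_rot: [-3.139, -0.002, 1.495]
ft_force: [0.2, -0.1, 0.6]
grip_width: 0.0602
finger_force: 0.0
```

```bash
python3 -c "
from h import *
go(0,-.083,.016,90)"
```

```text
now clamp [ 0.0026 -0.1094  0.0145] t 12.9 shift [ 0.0264 -0.0026 -0.0015] twist [-0.1227 -0.0954  0.0077] F [ 0.1578 -0.0979  0.5515] j6 -0.651971121540383
```

To row units: 0.027 m is 0.036, -0.002 m is -0.0027.

Emit:
arm_command(travel=[[0.0133, -0.0027, 0], [0.0227, -0.0027, 0], [0.028, -0.0027, 0], [0.0307, -0.0027, 0], [0.0333, -0.0027, 0], [0.0347, -0.0027, 0], [0.036, -0.0027, 0], [0.036, -0.0027, 0]], twist=[[0, 0, 0], [0, 0, 0], [0, 0, 0], [0, 0, 0], [0, 0, 0], [0, 0, 0], [0, 0, 0], [0, 0, 0]], fingers=[0.06, 0.06, 0.06, 0.06, 0.06, 0.06, 0.06, 0.06])

```text
t: 13.7
eef_pos: [0.5111, -0.2714, 0.0154]
tcp_rot: [3.141, 0.0, 1.494]
ft_force: [-0.4, -1.0, 0.3]
grip_width: 0.0598
finger_force: 0.4
```

To row units: 0.001 m is 0.0013.

Emit:
arm_command(travel=[[0.0013, 0, 0], [0.0013, 0, 0]], twist=[[0, 0, 0], [0, 0, 0]], fingers=[0.06, 0.06])

```text
t: 13.9
eef_pos: [0.5111, -0.2713, 0.0154]
tcp_rot: [3.141, 0.002, 1.494]
ft_force: [-2.6, -5.9, -0.4]
grip_width: 0.0597
finger_force: 2.9
```

To row units: 0.0015 m is 0.002, 0.001 m is 0.0013.

Emit:
arm_command(travel=[[0.0013, 0, 0], [0.002, 0, 0]], twist=[[0, 0, 0], [0, 0, 0]], fingers=[0.06, 0.06])

```text
t: 14.1
eef_pos: [0.5111, -0.2713, 0.0155]
tcp_rot: [3.141, 0.005, 1.494]
ft_force: [-4.7, -13.9, -2.2]
grip_width: 0.0601
finger_force: 7.3
```

```bash
python3 -c "
from h import *
w=.5*0
s=robot.observe();print(cl(s['eef_pos']),s['joint_pos'])
# knob from top view hub centre, world, as clamp
print(cl(np.r_[.5466,-.1912,.12]))
go(.030,-.001,.17,180+35)
"
```

```text
[ 0.0011 -0.0829  0.0155] [-0.691   0.6639  1.4942 -0.0039  0.9803 -0.6121]
[ 0.0304 -0.0004  0.12  ]
now clamp [ 0.0011 -0.0829  0.0155] t 14.1 shift [ 0.0812  0.029  -0.1548] twist [  -0.2592    0.1992 -125.0224] F [ -4.7149 -13.912   -2.1676] j6 -0.6121193940651531
```

To row units: -0.165 m is -0.22, 0.079 m is 0.1053, -125 degrees is -0.3472.

Emit:
arm_command(travel=[[-0.0267, 0, 0], [-0.0333, 0, -0.0533], [-0.0333, 0, -0.12], [-0.0333, 0, -0.18], [-0.0267, 0.0067, -0.22], [0.0267, 0.0267, -0.22], [0.08, 0.0387, -0.22], [0.1053, 0.0387, -0.22], [0.1053, 0.0387, -0.22], [0.1053, 0.0387, -0.22], [0.1053, 0.0387, -0.22], [0.1053, 0.0387, -0.22], [0.1053, 0.0387, -0.22], [0.1053, 0.0387, -0.22], [0.1053, 0.0387, -0.22], [0.1053, 0.0387, -0.22], [0.1053, 0.0387, -0.22], [0.1053, 0.0387, -0.22], [0.1053, 0.0387, -0.22]], twist=[[0, 0, 0], [0, 0, -0.0222], [0, 0, -0.0444], [0, 0, -0.0667], [0, 0, -0.0889], [0, 0, -0.1111], [0, 0, -0.1333], [0, 0, -0.1556], [0, 0, -0.1778], [0, 0, -0.2], [0, 0, -0.2222], [0, 0, -0.2444], [0, 0, -0.2667], [0, 0, -0.2889], [0, 0, -0.3111], [0, 0, -0.3333], [0, 0, -0.3472], [0, 0, -0.3472], [0, 0, -0.3472]], fingers=[0.06, 0.06, 0.06, 0.06, 0.04, 0.04, 0.04, 0.04, 0.04, 0.04, 0.04, 0.04, 0.04, 0.04, 0.04, 0.04, 0.04, 0.04, 0.04])

```text
t: 16.0
eef_pos: [0.5461, -0.1925, 0.1803]
tcp_rot: [3.141, 0.0, -2.61]
ft_force: [-0.6, -0.9, -0.3]
grip_width: 0.04
finger_force: 0.0
```

```bash
python3 -c "
from h import *
go(.030,-.001,.094,215)
t=robot.capture('top');s=robot.capture('side')
a=cv2.resize(t[148:258,265:375],None,fx=3.6,fy=3.6,interpolation=2);b=cv2.resize(s[182:262,262:342],(396,396),interpolation=2)
cv2.imwrite('pics/c5.png',np.hstack([a,b]))"
```

```text
now clamp [ 0.0301 -0.0017  0.1803] t 16.0 shift [-0.0003  0.0005  0.0863] twist [ 0.0209  0.0057 -0.1632] F [-0.637  -0.8729 -0.3456] j6 -2.645855897673829
```

View pics/c5.png

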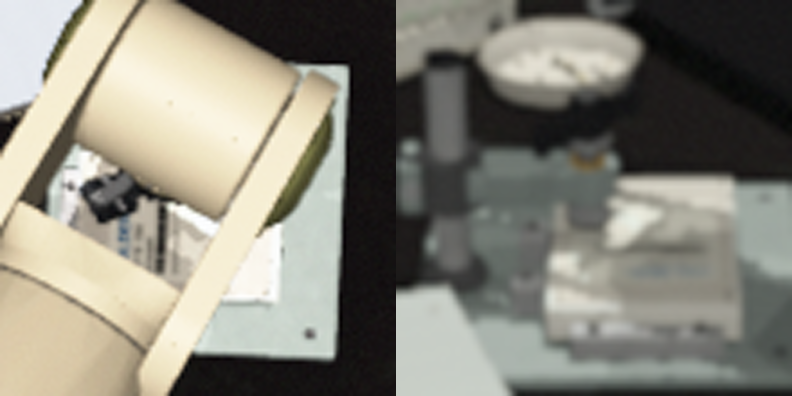

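The arm hides the knob from above. In the side view the drive sits flat against the rail, and the knob at (585,120) is undisturbed. I'll descend astride the knob.

To row units: 0.068 m is 0.0907, 0.0005 m is 0.0007.

Emit:
arm_command(travel=[[0, 0.0007, 0.04], [0, 0.0007, 0.0667], [0, 0.0007, 0.08], [0, 0.0007, 0.0907], [0, 0.0007, 0.0907]], twist=[[0, 0, 0], [0, 0, 0], [0, 0, 0], [0, 0, 0], [0, 0, 0]], fingers=[0.04, 0.04, 0.04, 0.04, 0.04])

```text
t: 16.6
eef_pos: [0.5458, -0.1916, 0.1119]
tcp_rot: [3.141, -0.0, -2.608]
ft_force: [0.2, 0.6, 0.2]
grip_width: 0.0401
finger_force: 0.0
```

To row units: 0.018 m is 0.024, 0.014 m is 0.0187.

Emit:
arm_command(travel=[[0, 0, 0.0107], [0, 0, 0.0187], [0, 0, 0.024], [0, 0, 0.024]], twist=[[0, 0, 0], [0, 0, 0], [0, 0, 0], [0, 0, 0]], fingers=[0.04, 0.04, 0.04, 0.04])

```text
t: 17.0
eef_pos: [0.5457, -0.1915, 0.0938]
tcp_rot: [3.141, -0.0, -2.607]
ft_force: [-0.5, 0.2, 0.3]
grip_width: 0.0395
finger_force: 0.0
```

Now rotate clockwise (+z twist).

To row units: 72 degrees is 0.2.

Emit:
arm_command(travel=[[0, 0, 0], [0, 0, 0], [0, 0, 0], [0, 0, 0], [0, 0, 0], [0, 0, 0], [0, 0, 0], [0, 0, 0], [0, 0, 0], [0, 0, 0], [0, 0, 0], [0, 0, 0]], twist=[[0, 0, 0.0167], [0, 0, 0.0333], [0, 0, 0.05], [0, 0, 0.0667], [0, 0, 0.0833], [0, 0, 0.1], [0, 0, 0.1167], [0, 0, 0.1333], [0, 0, 0.15], [0, 0, 0.1667], [0, 0, 0.1833], [0, 0, 0.2]], fingers=[0.04, 0.04, 0.04, 0.04, 0.04, 0.04, 0.04, 0.04, 0.04, 0.04, 0.04, 0.04])

```text
t: 18.2
eef_pos: [0.5451, -0.1909, 0.0938]
tcp_rot: [-3.141, -0.003, 2.416]
ft_force: [-2.3, 1.9, -3.9]
grip_width: 0.0402
finger_force: 2.2
```

```bash
python3 -c "
from h import *
s=robot.observe();print(s['wrist_torque'],s['ft_force'],s['joint_pos'][5],cl(s['eef_pos']))"
```

```text
[0.2946 0.3485 0.1142] [-2.2657  1.9445 -3.8927] -1.3865933344079777 [ 0.0288 -0.0002  0.0938]
```

To row units: 160 degrees is 0.4444.

Emit:
arm_command(travel=[[0, 0, 0], [0, 0, 0], [0, 0, 0], [0, 0, 0], [0, 0, 0], [0, 0, 0], [0, 0, 0], [0, 0, 0], [0, 0, 0], [0, 0, 0], [0, 0, 0], [0, 0, 0], [0, 0, 0], [0, 0, 0], [0, 0, 0], [0, 0, 0], [0, 0, 0], [0, 0, 0], [0, 0, 0], [0, 0, 0]], twist=[[0, 0, 0.0222], [0, 0, 0.0444], [0, 0, 0.0667], [0, 0, 0.0889], [0, 0, 0.1111], [0, 0, 0.1333], [0, 0, 0.1556], [0, 0, 0.1778], [0, 0, 0.2], [0, 0, 0.2222], [0, 0, 0.2444], [0, 0, 0.2667], [0, 0, 0.2889], [0, 0, 0.3111], [0, 0, 0.3333], [0, 0, 0.3556], [0, 0, 0.3778], [0, 0, 0.4], [0, 0, 0.4222], [0, 0, 0.4444]], fingers=[0.04, 0.04, 0.04, 0.04, 0.04, 0.04, 0.04, 0.04, 0.04, 0.04, 0.04, 0.04, 0.04, 0.04, 0.04, 0.04, 0.04, 0.04, 0.04, 0.04])

```text
t: 20.2
eef_pos: [0.5452, -0.1911, 0.0938]
tcp_rot: [-3.141, 0.002, -0.379]
ft_force: [-1.7, 1.7, -4.2]
grip_width: 0.0397
finger_force: 2.3
```

```bash
python3 -c "
from h import *
s=robot.observe();print(s['wrist_torque'],s['ft_force'],s['joint_pos'][5],cl(s['eef_pos']))"
```

```text
[0.2005 0.2623 0.091 ] [-1.6887  1.6568 -4.1672] 1.4073997016929354 [ 0.029  -0.0004  0.0938]
```

To row units: 36 degrees is 0.1.

Emit:
arm_command(travel=[[0, 0, 0], [0, 0, 0], [0, 0, 0], [0, 0, 0], [0, 0, 0], [0, 0, 0]], twist=[[0, 0, 0.0167], [0, 0, 0.0333], [0, 0, 0.05], [0, 0, 0.0667], [0, 0, 0.0833], [0, 0, 0.1]], fingers=[0.04, 0.04, 0.04, 0.04, 0.04, 0.04])

```text
t: 20.8
eef_pos: [0.5452, -0.1907, 0.0937]
tcp_rot: [3.141, 0.003, -1.005]
ft_force: [-0.8, 3.7, -3.9]
grip_width: 0.0397
finger_force: 2.2
```

```bash
cat > o.py <<'E'
from h import *
s=robot.observe();print(s['t'],s['wrist_torque'],s['ft_force'],np.degrees(s['joint_pos'][5]),cl(s['eef_pos']))
E
python3 o.py
```

```text
20.8 [0.4607 0.1829 0.0562] [-0.8444  3.6657 -3.9054] 116.55406554725664 [0.029  0.     0.0937]
```

To row units: 20 degrees is 0.0556.

Emit:
arm_command(travel=[[0, 0, 0], [0, 0, 0], [0, 0, 0], [0, 0, 0]], twist=[[0, 0, 0.0139], [0, 0, 0.0278], [0, 0, 0.0417], [0, 0, 0.0556]], fingers=[0.04, 0.04, 0.04, 0.04])

```text
t: 21.2
eef_pos: [0.5454, -0.1906, 0.0938]
tcp_rot: [3.14, 0.002, -1.354]
ft_force: [0.6, 4.4, -3.2]
grip_width: 0.04
finger_force: 2.2
```

```bash
python3 o.py
```

```text
21.2 [0.5514 0.076  0.1545] [ 0.5759  4.4274 -3.248 ] 136.51260054489035 [0.0292 0.0001 0.0938]
```

To row units: 20 degrees is 0.0556.

Emit:
arm_command(travel=[[0, 0, 0], [0, 0, 0], [0, 0, 0], [0, 0, 0]], twist=[[0, 0, 0.0139], [0, 0, 0.0278], [0, 0, 0.0417], [0, 0, 0.0556]], fingers=[0.04, 0.04, 0.04, 0.04])

```text
t: 21.6
eef_pos: [0.5457, -0.1908, 0.094]
tcp_rot: [3.141, 0.002, -1.703]
ft_force: [0.7, 3.0, -2.9]
grip_width: 0.0402
finger_force: 2.1
```

```bash
python3 o.py
```

```text
21.6 [ 0.5282 -0.1408  0.1082] [ 0.7203  3.0343 -2.9032] 156.51249155062703 [ 0.0295 -0.      0.094 ]
```

To row units: -0.06 m is -0.08, -0.03 m is -0.04, -100 degrees is -0.2778.

Emit:
arm_command(travel=[[0, 0, 0], [0, 0, 0], [0, 0, -0.04], [0, 0, -0.08], [0, 0, -0.08], [0, 0, -0.08], [0, 0, -0.08], [0, 0, -0.08], [0, 0, -0.08], [0, 0, -0.08], [0, 0, -0.08], [0, 0, -0.08], [0, 0, -0.08], [0, 0, -0.08], [0, 0, -0.08]], twist=[[0, 0, -0.0167], [0, 0, -0.0333], [0, 0, -0.0333], [0, 0, -0.0333], [0, 0, -0.0556], [0, 0, -0.0778], [0, 0, -0.1], [0, 0, -0.1222], [0, 0, -0.1444], [0, 0, -0.1667], [0, 0, -0.1889], [0, 0, -0.2111], [0, 0, -0.2333], [0, 0, -0.2556], [0, 0, -0.2778]], fingers=[0.04, 0.04, 0.04, 0.04, 0.04, 0.04, 0.04, 0.04, 0.04, 0.04, 0.04, 0.04, 0.04, 0.04, 0.04])

```text
t: 23.1
eef_pos: [0.546, -0.1916, 0.1546]
tcp_rot: [3.141, -0.0, 0.052]
ft_force: [-0.9, 0.1, 0.6]
grip_width: 0.0401
finger_force: 0.0
```

To row units: 0.062 m is 0.0827, 0.055 m is 0.0733, -90 degrees is -0.25.

Emit:
arm_command(travel=[[0, 0, 0], [0, 0, 0], [0, 0, 0], [0, 0, 0], [0, 0, 0], [0, 0, 0], [0, 0, 0], [0, 0, 0], [0, 0, 0], [0, 0, 0], [0, 0, 0], [0, 0, 0], [0, 0, 0.0267], [0, 0, 0.0533], [0, 0, 0.0733], [0, 0, 0.0827], [0, 0, 0.0827]], twist=[[0, 0, -0.0222], [0, 0, -0.0444], [0, 0, -0.0667], [0, 0, -0.0889], [0, 0, -0.1111], [0, 0, -0.1333], [0, 0, -0.1556], [0, 0, -0.1778], [0, 0, -0.2], [0, 0, -0.2222], [0, 0, -0.2444], [0, 0, -0.25], [0, 0, -0.25], [0, 0, -0.25], [0, 0, -0.25], [0, 0, -0.25], [0, 0, -0.25]], fingers=[0.04, 0.04, 0.04, 0.04, 0.04, 0.04, 0.04, 0.04, 0.04, 0.04, 0.04, 0.04, 0.04, 0.04, 0.04, 0.04, 0.04])

```text
t: 24.8
eef_pos: [0.5457, -0.1915, 0.0919]
tcp_rot: [-3.141, -0.001, 1.617]
ft_force: [0.0, 0.2, 0.5]
grip_width: 0.0402
finger_force: 0.0
```

```bash
python3 o.py
```

```text
24.8 [0.0016 0.0556 0.0033] [0.0145 0.169  0.4677] -33.68209265025995 [ 0.0296 -0.0007  0.0919]
```

To row units: 20 degrees is 0.0556.

Emit:
arm_command(travel=[[0, 0, 0], [0, 0, 0], [0, 0, 0], [0, 0, 0]], twist=[[0, 0, 0.0139], [0, 0, 0.0278], [0, 0, 0.0417], [0, 0, 0.0556]], fingers=[0.04, 0.04, 0.04, 0.04])

```text
t: 25.2
eef_pos: [0.5464, -0.1915, 0.0932]
tcp_rot: [3.14, -0.0, 1.264]
ft_force: [1.3, 1.8, -3.0]
grip_width: 0.0398
finger_force: 2.1
```

```bash
python3 o.py
```

```text
25.2 [ 0.1958 -0.2017  0.0658] [ 1.3127  1.797  -3.0081] -13.485544871485601 [ 0.0302 -0.0007  0.0932]
```

To row units: 10 degrees is 0.0278.

Emit:
arm_command(travel=[[0, 0, 0], [0, 0, 0]], twist=[[0, 0, 0.0139], [0, 0, 0.0278]], fingers=[0.04, 0.04])

```text
t: 25.4
eef_pos: [0.5463, -0.1915, 0.093]
tcp_rot: [3.141, -0.0, 1.09]
ft_force: [1.3, 0.4, -3.6]
grip_width: 0.04
finger_force: 2.7
```

To row units: 10 degrees is 0.0278.

Emit:
arm_command(travel=[[0, 0, 0], [0, 0, 0]], twist=[[0, 0, 0.0139], [0, 0, 0.0278]], fingers=[0.04, 0.04])

```text
t: 25.6
eef_pos: [0.5461, -0.1915, 0.093]
tcp_rot: [3.141, -0.0, 0.915]
ft_force: [0.3, 1.0, -4.1]
grip_width: 0.0404
finger_force: 3.8
```

To row units: 10 degrees is 0.0278.

Emit:
arm_command(travel=[[0, 0, 0], [0, 0, 0]], twist=[[0, 0, 0.0139], [0, 0, 0.0278]], fingers=[0.04, 0.04])

```text
t: 25.8
eef_pos: [0.546, -0.1915, 0.0929]
tcp_rot: [3.141, -0.0, 0.741]
ft_force: [-0.4, 0.3, -3.3]
grip_width: 0.0399
finger_force: 4.7
```

```bash
python3 o.py
```

```text
25.8 [0.1256 0.0261 0.2413] [-0.3654  0.2992 -3.3169] 16.500035780094066 [ 0.0298 -0.0008  0.0929]
```

To row units: 6 degrees is 0.0167.

Emit:
arm_command(travel=[[0, 0, 0], [0, 0, 0]], twist=[[0, 0, 0.0083], [0, 0, 0.0167]], fingers=[0.04, 0.04])

```text
t: 26.0
eef_pos: [0.5459, -0.1916, 0.0929]
tcp_rot: [3.141, -0.0, 0.638]
ft_force: [-0.2, 1.4, -3.0]
grip_width: 0.0398
finger_force: 4.1
```

To row units: 6 degrees is 0.0167.

Emit:
arm_command(travel=[[0, 0, 0], [0, 0, 0]], twist=[[0, 0, 0.0083], [0, 0, 0.0167]], fingers=[0.04, 0.04])

```text
t: 26.2
eef_pos: [0.5459, -0.1916, 0.093]
tcp_rot: [3.141, -0.0, 0.533]
ft_force: [-0.7, 1.0, -2.1]
grip_width: 0.0401
finger_force: 2.0
```

To row units: 6 degrees is 0.0167.

Emit:
arm_command(travel=[[0, 0, 0], [0, 0, 0]], twist=[[0, 0, 0.0083], [0, 0, 0.0167]], fingers=[0.04, 0.04])

```text
t: 26.4
eef_pos: [0.5458, -0.1916, 0.0931]
tcp_rot: [3.141, 0.0, 0.428]
ft_force: [-1.7, 0.6, -1.7]
grip_width: 0.0402
finger_force: 1.5
```

```bash
python3 o.py
```

```text
26.4 [0.0299 0.2577 0.0725] [-1.6776  0.6057 -1.6757] 34.43604628315814 [ 0.0297 -0.0009  0.0931]
```

To row units: 9 degrees is 0.025.

Emit:
arm_command(travel=[[0, 0, 0], [0, 0, 0], [0, 0, 0]], twist=[[0, 0, 0.0083], [0, 0, 0.0167], [0, 0, 0.025]], fingers=[0.04, 0.04, 0.04])

```text
t: 26.7
eef_pos: [0.5457, -0.1916, 0.093]
tcp_rot: [-3.142, 0.0, 0.271]
ft_force: [-1.4, 0.7, -2.5]
grip_width: 0.0401
finger_force: 4.1
```

To row units: 6 degrees is 0.0167.

Emit:
arm_command(travel=[[0, 0, 0], [0, 0, 0]], twist=[[0, 0, 0.0083], [0, 0, 0.0167]], fingers=[0.04, 0.04])

```text
t: 26.9
eef_pos: [0.5456, -0.1915, 0.093]
tcp_rot: [3.142, 0.001, 0.166]
ft_force: [-2.2, 0.3, -1.4]
grip_width: 0.0398
finger_force: 4.8
```

```bash
python3 o.py
```

```text
26.9 [0.0524 0.3627 0.2345] [-2.1575  0.3093 -1.4357] 49.417890553221824 [ 0.0294 -0.0008  0.093 ]
```

One full click is done, and the torque is back at its next peak. Back off and lift clear.

To row units: 0.17 m is 0.2267, -0.14 m is -0.1867, -20 degrees is -0.0556.

Emit:
arm_command(travel=[[0, 0, 0], [0, 0, 0], [0, 0, 0], [0, 0, 0], [0, 0, -0.0267], [0, 0, -0.0667], [0, 0, -0.1067], [0.04, 0, -0.16], [0.1067, 0, -0.1867], [0.1733, 0, -0.1867], [0.2267, 0, -0.1867], [0.2267, 0, -0.1867], [0.2267, 0, -0.1867]], twist=[[0, 0, -0.0139], [0, 0, -0.0278], [0, 0, -0.0417], [0, 0, -0.0556], [0, 0, -0.0556], [0, 0, -0.0556], [0, 0, -0.0556], [0, 0, -0.0556], [0, 0, -0.0556], [0, 0, -0.0556], [0, 0, -0.0556], [0, 0, -0.0556], [0, 0, -0.0556]], fingers=[0.04, 0.04, 0.04, 0.04, 0.04, 0.04, 0.04, 0.04, 0.04, 0.04, 0.04, 0.04, 0.04])

```text
t: 28.2
eef_pos: [0.7138, -0.1629, 0.2321]
tcp_rot: [-3.142, 0.0, 0.518]
ft_force: [0.1, -0.5, 0.2]
grip_width: 0.0402
finger_force: 0.0
```

```bash
python3 o.py; python3 -c "
from h import *
t=robot.capture('top');s=robot.capture('side')
a=cv2.resize(t[148:258,265:375],None,fx=3.6,fy=3.6,interpolation=2);b=cv2.resize(s[182:262,262:342],(396,396),interpolation=2)
cv2.imwrite('pics/c6.png',np.hstack([a,b]))"
```

```text
28.2 [-0.0012  0.0204 -0.005 ] [ 0.0804 -0.4907  0.2341] 38.24027483968905 [0.195  0.0405 0.2321]
```

View pics/c6.png

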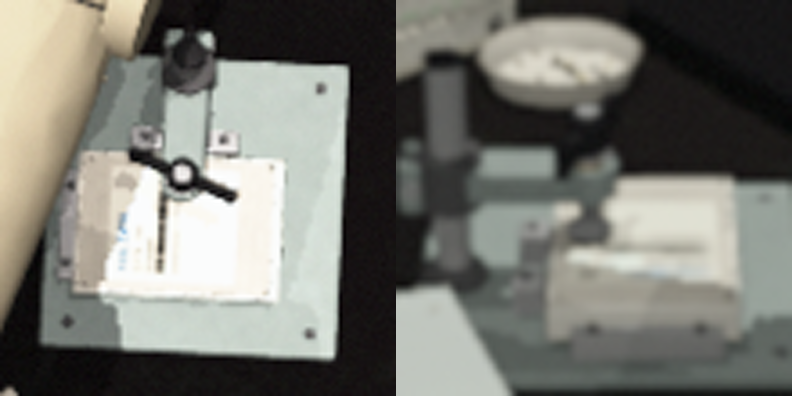

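The drive's back edge is against both stops, at (147,152) and (222,155), and its left end is on the rail at (72,200). The pad is down on the drive, the knob is free and the gripper is clear. Handing in.

```bash
python3 -c "
from bench import robot
print(robot.close_job())"
```

```text
the job is handed in; nothing more can be done
None
```

The drive is seated against both end stops and the side rail and clamped; I stopped the knob after one clutch click, judged from the torque rising, dropping and rising again, and handed the job in at about 28 s with the gripper clear.

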